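# Prop open the lid of a parts-washing tank

### The arm

A 6-joint arm with a two-finger parallel gripper is mounted at the origin on the work surface. World frame = base frame: x ahead of the robot, y to its left, z up, the work surface at z = 0. Lengths are in mm, angles in rad, forces in N, time in s.
With the tool pointing down it reaches from about 275 to 750 mm from the base axis. Payload 10.2 kg.
Tool frame: the origin (TCP) lies midway between the tips of the shut fingers; the grasp point (between the pads) lies 19 mm behind it; x points along the fingers, y is the direction in which the jaws open and shut, and the axes are right-handed (so a half turn about x gives the same grasp; the last joint's range is limited). The gripper opens to 88 mm and grips with 3 to 60 N. Pads are 18 mm wide; open, the fingers measure 123 mm over their backs; the gripper's body (75 mm by 187 mm) begins 45 mm behind the grasp point.
Start: joints at [0.916, 0.313, 1.498, -0, 1.331, -0.223], TCP at [219.729, 476.813, 238.72] pointing down, gripper open.
Joint ranges: [-2.94, 2.94], [-0.97, 2.17], [0.19, 2.56], [-1.23, 4.37], [0.02, 3.11], [-2.88, 2.88]. Speed limits (rad/s): [2.39, 2.39, 3.01, 3.14, 3.14, 3.14].

### API

Orientations are given as a unit quaternion [x, y, z, w].
In Python, from cell import r, vision, order gives the robot as it stands.
- The arm moves only by the tool arm_command, never from a script. Its argument "motion" is one flat list of numbers, 5 for each row, row after row: the finger opening in mm, from 0 to 88.1, then the shift along the tool's x, y, z in mm, then the turn about the tool's x in rad. A call has 1 to 5 rows; each row is the pose to reach, as a shift and turn from the pose commanded when the call began, along the tool's axes at that moment; what a row does not reach only later rows make up. A row lasts 1/8 s, in which the tool goes at most 62.5 mm and 10.7 degrees, less where a joint would pass 70% of its speed; a pose out of reach is approached as far as the arm can. A call with a gripper value outside its range is refused whole. The fingers move at their own pace and stop on an object; "grip_force" is the grip in N (left out, the last holds). Time passes only in rows, so rows that repeat a pose let the fingers close. It gives the time, the measured TCP pose, the force and the opening at its end, in the units of the state.
- r.get_state(): the state, without advancing time (a new reading comes with each control period).
- vision.get_image(name): name is "scene" or "top"; returns a dict with "image" (420x560x3 uint8, red, green, blue), "K" (3x3 intrinsics, pixels), "extrinsics" (4x4, takes a point from camera to world coordinates). Camera axes: x right, y down, z forward; pixel columns grow to the right and rows downward; lengths in mm; the calibration is good to about 2 mm. A picture is of the moment at which its call begins. There is no depth.
- order.finish_job(): hands the job in, once; it reports no verdict.
The state is a dict: "time_s": time; "qpos": joint angles; "joint_velocities": joint speeds; "joint_efforts": joint torques, N m; "position": TCP position; "tool_rot": TCP orientation; "contact_force": force on the tool from outside, world axes, zero at the start; "wrist_torque": the same for the moment, N m; "width": finger opening in mm.
Only numpy, scipy, OpenCV 4.12 (cv2) and the standard library are available. Lean on these libraries where they do the work, as an engineer would, in place of code of your own. Each camera call takes 0.05 s, during which the arm holds its last target. There are 200 camera calls.

### The job

Prop the parts-washer lid open: lift the lid by its handle until it leans back on its stop, swing the prop rod up out of its clip inside the tank, then bring the lid forward and down so that it rests on the rod with the rod's tip inside the slot under the lid. Lower the lid gently, never letting it drop, and do not shift or knock over the things standing around and in the tank.

Things in the scene. Friction and masses are not known exactly. Their poses are not given: they have to be found in the camera images.
- hinge (a point): Point on the lid's hinge line, at mid-length, at the rim of the tank. The tank is an open grey sheet-steel box, 280 mm long (this frame's x), 220 mm wide (y) and 100 mm high (z), walls 4 mm, fixed to the bench, its place and yaw differ each time (yaw -0.25 to 0.5 rad). The hinge runs along x on the rim of its +y long wall; the closed lid reaches 220 mm from here towards -y. The frame does not move with the lid. Tank centre lies 110 mm towards -y and 101 mm down.
- lid (a joint): Lid angle in rad: 0 closed (flat), growing as the free edge (at -y) rises; 1.83 is its stop, where it leans back past upright and stays by itself. Anywhere below about 1.5 it falls shut unless held or propped. The hinge is nearly free (friction 0.04 N m); the lid weighs 0.6 to 1 kg. Propped by the rod in the middle of the slot it reads 1.02.
- lid_handle (a point): Middle of the lid's handle: a round dark bar, 12 mm thick and 170 mm long, parallel to the hinge, standing 45 mm off the lid's outer face on a post at each end. It turns with the lid. Lid frame: x along the hinge, -y from the hinge towards the free edge, z out of the outer face. The bar is 200 mm from the hinge line along the lid and 51 mm outside the hinge plane (the 6 mm lid sheet's inner face). The free edge is 20 mm beyond the bar.
- rod_pivot (a point): Pivot of the prop rod, fixed to the tank inside its -y wall: in the hinge frame at x = +50, y = -200, z = -24 mm. The frame is parallel to the hinge frame; the rod swings about its x axis, in its y-z plane.
- rod (a joint): Rod angle in rad: 0 lying level in its clip, pointing from the pivot towards the hinge (+y), growing as it swings up; 1.6 is its stop. The pivot is stiff (friction 0.3 N m), so the rod stays at whatever angle it is left. The clip is an open-topped U under the last 18 mm of the rod and does not hold it back. The rod fits the middle of the slot at 0.83; anywhere within about 0.06 of it, it enters the slot when the lid comes down.
- rod_tip (a point): Centre of the rounded end of the prop rod, a plain steel rod 10 mm thick that reaches 185 mm from the pivot. Lying, the rod is level, 23 mm below the rim of the tank, with 70 mm of free depth below it, and 86 mm free to the tank's end wall at +x. Its frame turns with the rod, y along the rod.
- slot (a point): Middle of the slot under the lid (turns with the lid, axes as the lid's): a rectangular pocket in an aluminium plate 12 mm thick on the inner face, 40 mm long (lid y) by 24 mm (lid x), 135 mm from the hinge line. This point lies 5 mm under the lid's inner face, where the centre of the rod's tip sits when it is home.
- can_mid (a point): Centre of an upright aluminium spray can, 64 mm across and 190 mm high, standing on the bench close along the tank's -y wall, in front of one or the other end of the handle. It must stay put.
- hole_saw: Hole saw standing mouth down on the bench, a steel cup 60 mm across, 64 mm high in all, beside the tank's -y wall near the other end of the handle; origin at its underside. Must stay put.
- jar: Glass jar 64 mm across and 85 mm high, upright on the bench behind the hinge side; origin at its underside. Must stay put.
- flange: Round dark steel flange 84 mm across, 22 mm high, lying on the tank's floor in the half towards -x; origin at its underside. Must stay put.

How it is judged:
By the outcome, as a careful person would: the job done as asked, in the order asked, and still so for the second after the job is handed in, with the robot touching nothing.
It also fails if it takes over 61 s, if anything falls off the work surface, if the arm or the gripper's body presses on something with over 40 N, if the wrist force passes 120 N, or if a joint passes its speed limit or range.

## Working session

There is one attempt and no reset: what is moved stays moved. The work goes in short steps, Python scripts to look and compute and a tool call to move; the robot and the scene stay as the last step left them, time stands still between calls to the robot, and variables do not carry over. Pictures are saved under pics/ and viewed, about 8 in all and at most 12, crops included, and the job is handed in when it is done.

Besides the shell and the picture viewer there is one more tool, called after ">>>" by a JSON object that holds its "fn" and its "kwargs". arm_command: Moves the arm, as the interface text tells. Its arguments: {"type":"object","properties":{"motion":{"type":"array"},"grip_force":{"type":"number"}},"required":["motion"]}

```bash
mkdir -p pics; ls; python3 - <<'E'
from cell import r,vision,order
import cv2,numpy as np
for n in("scene","top"):
    d=vision.get_image(n); cv2.imwrite(f"pics/{n}0.png",d["image"][:,:,::-1]); print(n,d["K"].tolist(),np.round(d["extrinsics"],3).tolist())
print(r.get_state())
E
```

```text
pics
scene [[449.02815535706304, 0.0, 277.2143193234343], [0.0, 449.02815535706304, 208.72119992076335], [0.0, 0.0, 1.0]] [[-0.384, 0.502, -0.775, 1346.929], [0.923, 0.218, -0.316, 328.233], [0.011, -0.837, -0.547, 681.817], [0.0, 0.0, 0.0, 1.0]]
top [[397.2300979534398, 0.0, 271.99694893731356], [0.0, 397.2300979534398, 216.00951985351793], [0.0, 0.0, 1.0]] [[0.019, -0.989, 0.146, 451.226], [-1.0, -0.019, 0.001, 5.584], [0.002, -0.146, -0.989, 904.687], [0.0, 0.0, 0.0, 1.0]]
{'time_s': 0.1, 'qpos': array([ 9.15583816e-01,  3.13376465e-01,  1.49836317e+00,  3.45053588e-05,
        1.33098331e+00, -2.23388258e-01]), 'joint_velocities': array([ 0.0009371 , -0.00075154, -0.00264382,  0.00060588, -0.00161239,
       -0.00015981]), 'joint_efforts': array([ 3.96674091e-03, -4.02820337e+01, -2.52640665e+01,  6.95901085e-02,
        3.42938374e-02, -5.69544011e-05]), 'position': array([219.58951104, 476.63163089, 238.22651654]), 'tool_rot': array([ 0.15113565,  0.69086869, -0.15184892,  0.69050733]), 'contact_force': array([ 0.1217746 , -0.70758349,  0.72291469]), 'wrist_torque': array([ 0.00696951, -0.03360143, -0.0413238 ]), 'width': 88.27183408604041}
```

View pics/scene0.png

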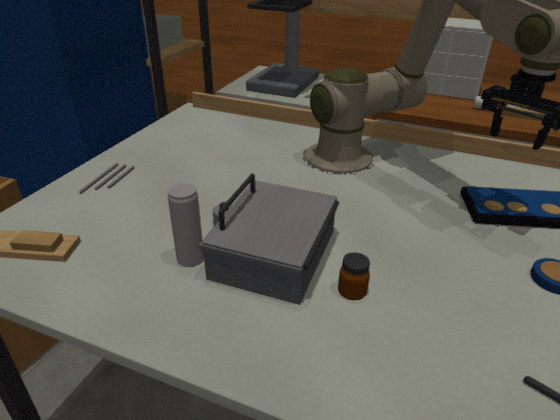

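View pics/top0.png

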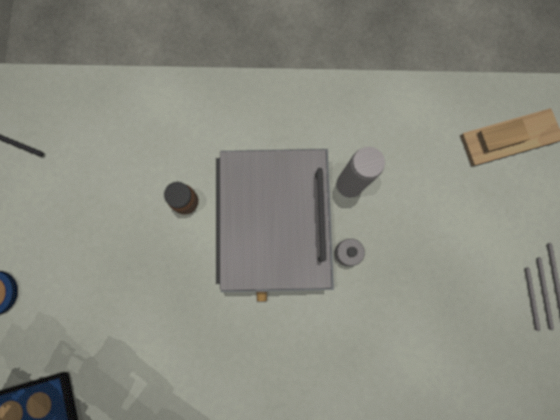

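The top view shows the lid (corners ≈(220,150),(327,149),(332,289),(220,289)), with the handle at column 320, rows 170–262. The can is at (360,170), the hole saw at (350,252) and the jar at (181,198). The hinge side faces world +y, with yaw near 0.

```bash
cat > h.py <<'E'
import cv2,numpy as np
from scipy.spatial.transform import Rotation as R
def ray(d,px,z):
    E=d["extrinsics"];v=E[:3,:3]@np.linalg.inv(d["K"])@np.array([px[0],px[1],1.]);c=E[:3,3]
    return c+v*(z-c[2])/v[2]
def proj(d,p):
    E=d["extrinsics"];q=d["K"]@(E[:3,:3].T@(np.array(p)-E[:3,3]));return q[:2]/q[2]
E
python3 - <<'E'
from cell import r,vision
from h import *
d=vision.get_image("top");im=d["image"];g=im.astype(int)
s=r.get_state();print("tool axes",np.round(R.from_quat(s["tool_rot"]).as_matrix(),3).tolist())
m=(g.max(2)<75).astype(np.uint8);sub=np.zeros_like(m);sub[160:275,308:330]=m[160:275,308:330]
c=max(cv2.findContours(sub,0,1)[0],key=cv2.contourArea);rc=cv2.minAreaRect(c);print("handle",rc)
b=cv2.boxPoints(rc);b=b[np.argsort(b[:,1])];e=[(b[0]+b[1])/2,(b[2]+b[3])/2]
P=[ray(d,x,152) for x in e];print(np.round(P,1).tolist(),np.linalg.norm(P[0]-P[1]))
# lid: gray purple: green not dominant
m2=((g[...,1]-g[...,0]<2)&(g.max(2)>60)).astype(np.uint8);m2[:,:205]=0;m2[:,336:]=0;m2[:140]=0;m2[300:]=0
m2=cv2.morphologyEx(m2,cv2.MORPH_OPEN,np.ones((5,5)))
m2=cv2.morphologyEx(m2,cv2.MORPH_CLOSE,np.ones((15,15)))
c=max(cv2.findContours(m2,0,1)[0],key=cv2.contourArea);q=cv2.approxPolyDP(cv2.convexHull(c),5,True)[:,0]
print("lid px",q.tolist(),[np.round(ray(d,x,107)[:2]).tolist() for x in q])
t=im[130:310,150:400][:,:,::-1];t=cv2.resize(t,None,fx=2.2,fy=2.2,interpolation=2)
sc=vision.get_image("scene")["image"][0:160,400:560][:,:,::-1];sc=cv2.resize(sc,(396,396),interpolation=2)
o=np.zeros((396,550+0,3),np.uint8);o[:]=t;cv2.imwrite("pics/c.png",np.hstack([o,sc])[:, :][:, 150:])
E
```

```text
tool axes [[-0.001, 0.419, 0.908], [-0.001, 0.908, -0.419], [-1.0, -0.001, -0.0]]
handle ((320.01739501953125, 214.98129272460938), (92.04830932617188, 7.35664176940918), 87.92996978759766)
[[656.6, -82.4, 152.0], [478.4, -88.9, 152.0]] 178.35174417942548
lid px [[325, 149], [330, 288], [267, 299], [220, 290], [220, 151]] [[712.0, -101.0], [427.0, -111.0], [404.0, 13.0], [419.0, 106.0], [703.0, 117.0]]
```

View pics/c.png

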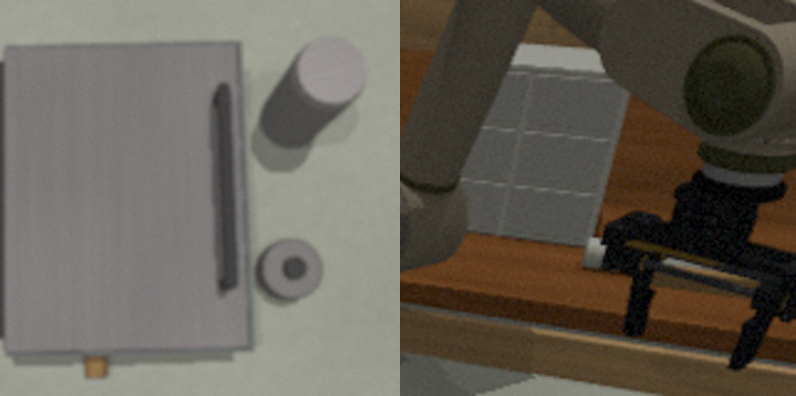

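```bash
cat >> h.py <<'E'
H0=np.array([561,113.8,101.]);YAW=0.037
ex=np.array([np.cos(YAW),np.sin(YAW),0]);ey=np.array([-np.sin(YAW),np.cos(YAW),0]);ez=np.array([0,0,1.])
def W(x,y,z): return H0+x*ex+y*ey+z*ez
def inH(p): q=np.array(p)-H0;return np.array([q@ex,q@ey,q@ez])
def bar(t): # hinge-frame y,z of bar
    return -200*np.cos(t)+51*np.sin(t),200*np.sin(t)+51*np.cos(t)
def toolrows(s,pts,yaw=None,base=None):
    M=R.from_quat(s["tool_rot"]).as_matrix();b=s["position"] if base is None else np.array(base)
    a=0 if yaw is None else -((yaw-np.arctan2(M[1,1],M[0,1])+np.pi)%(2*np.pi)-np.pi)
    for p in pts: print(np.round(M.T@(np.array(p)-b),1).tolist(),"turn",round(a,3))
E
python3 - <<'E'
from cell import r,vision
from h import *
s=r.get_state();d=vision.get_image("top")
print("can",inH(ray(d,(368,161),190)),"saw",inH(ray(d,(350.5,252),64)),"jar",inH(ray(d,(180,194),85)))
yb,zb=bar(0)
print("above");toolrows(s,[W(-20,yb,130)],np.pi/2+YAW)
E
```

```text
can [  91.6903961 -287.5301243   89.       ] saw [ -69.58076527 -272.24094215  -37.        ] jar [ 57.44346878  84.68275154 -16.        ]
above
[7.6, -374.2, 534.4] turn -0.469
```

>>> {"fn": "arm_command", "kwargs": {"motion": [40,0,-31,44,-0.05,40,0,-62,88,-0.1,40,0,-94,134,-0.15,40,0,-125,178,-0.2,40,0,-156,222,-0.25], "grip_force": 30}}

```text
time_s: 0.88
position: [356.6, 240.6, 238.8]
tool_rot: [0.064, 0.704, -0.064, 0.704]
contact_force: [1.6, 0.9, -0.4]
width: 41.2
```

```bash
python3 - <<'E'
from cell import r
from h import *
s=r.get_state();print(s["time_s"],s["position"],s["width"],s["contact_force"])
toolrows(s,[W(-20,-200,130),W(-20,-200,32)],np.pi/2+YAW)
E
```

```text
0.875 [356.64745316 240.63532655 238.82613907] 41.21470888063689 [ 1.56820161  0.87406375 -0.41159778]
[7.9, -287.8, 247.3] turn -0.217
[105.9, -287.8, 247.3] turn -0.217
```

>>> {"fn": "arm_command", "kwargs": {"motion": [40,1,-41,35,-0.05,40,2,-82,70,-0.1,40,4,-123,106,-0.15,40,5,-164,141,-0.217,40,6,-205,176,-0.217]}}

```text
time_s: 1.5
position: [492.7, 7.1, 232.7]
tool_rot: [-0.013, 0.707, 0.013, 0.707]
contact_force: [0.5, 0.0, -0.3]
width: 39.9
```

```bash
python3 - <<'E'
from cell import r
from h import *
s=r.get_state();print(s["position"],s["width"])
toolrows(s,[W(-20,-200,130),W(-20,-200,32)],np.pi/2+YAW)
E
```

```text
[492.74751431   7.05834884 232.71731957] 39.91669208180609
[1.7, -95.8, 52.3] turn -0.001
[99.7, -95.8, 52.3] turn -0.001
```

>>> {"fn": "arm_command", "kwargs": {"motion": [40,2,-48,26,0,40,2,-94,51,0,40,2,-94,51,0,40,2,-94,51,0]}}

```text
time_s: 2.0
position: [546.0, -82.8, 230.5]
tool_rot: [-0.012, 0.707, 0.013, 0.707]
contact_force: [0.5, 0.4, -0.0]
width: 40.1
```

```bash
python3 - <<'E'
from cell import r,vision
from h import *
s=r.get_state();print(s["position"],inH(s["position"]),s["joint_velocities"].round(3))
toolrows(s,[W(-20,-200,32)],np.pi/2+YAW)
d=vision.get_image("scene");cv2.imwrite("pics/s1.png",cv2.resize(d["image"][60:300,130:430][:,:,::-1],None,fx=2,fy=2))
E
```

```text
[546.04112652 -82.84765677 230.52083606] [ -22.22293858 -195.95971477  129.52083606] [ 0.018 -0.015  0.01  -0.    -0.    -0.001]
[97.5, -4.1, 2.3] turn -0.002
```

View pics/s1.png

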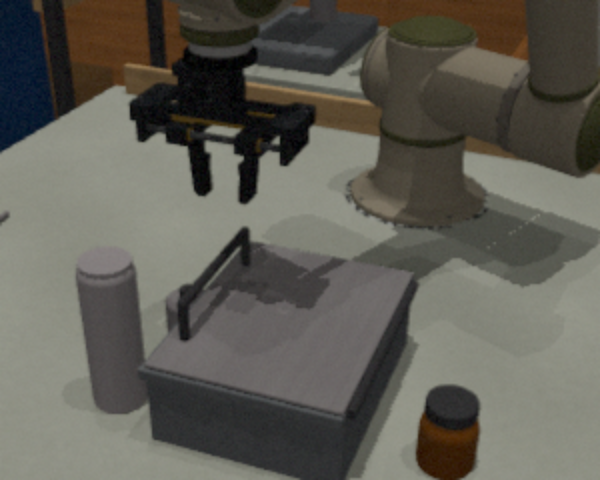

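The gripper hangs over the handle with its fingers either side of the bar (tips at ≈(200,190) and (247,197)). The can is clear on the left, so I'm descending and gripping.

>>> {"fn": "arm_command", "kwargs": {"motion": [40,35,-4,2,0,40,70,-4,2,0,40,97,-4,2,0,40,97,-4,2,0]}}

```text
time_s: 2.55
position: [547.5, -86.0, 132.7]
tool_rot: [-0.012, 0.708, 0.013, 0.706]
contact_force: [-0.5, 0.2, 1.1]
width: 40.1
```

>>> {"fn": "arm_command", "kwargs": {"motion": [4,0,0,0,0,4,0,0,0,0,4,0,0,0,0,4,0,0,0,0,4,0,0,0,0], "grip_force": 35}}

```text
time_s: 3.18
position: [548.8, -87.6, 134.4]
tool_rot: [-0.013, 0.707, 0.012, 0.707]
contact_force: [-1.2, -1.0, 6.3]
width: 10.0
```

```bash
python3 - <<'E'
from cell import r,vision
from h import *
s=r.get_state();p=inH(s["position"]);print(p,s["width"],s["contact_force"])
# arc: displacements hinge (dy,dz) relative to bar(0) -> tool (x=-dz, y=dy)
for k in range(1,19):
    t=1.8*k/18;y,z=bar(t);print(k,round(t,2),"x %.0f y %.0f"%(-(z-51),y+200))
E
```

```text
[ -19.62795717 -200.78469228   33.38177973] 9.953836071265105 [-1.16777839 -1.04322951  6.26478813]
1 0.1 x -20 y 6
2 0.2 x -39 y 14
3 0.3 x -57 y 24
4 0.4 x -74 y 36
5 0.5 x -90 y 49
6 0.6 x -104 y 64
7 0.7 x -117 y 80
8 0.8 x -128 y 97
9 0.9 x -137 y 116
10 1.0 x -145 y 135
11 1.1 x -150 y 155
12 1.2 x -154 y 175
13 1.3 x -155 y 196
14 1.4 x -155 y 216
15 1.5 x -152 y 237
16 1.6 x -147 y 257
17 1.7 x -141 y 276
18 1.8 x -132 y 295
```

>>> {"fn": "arm_command", "kwargs": {"motion": [4,-10,3,0,0,4,-20,6,0,0,4,-30,10,0,0,4,-39,14,0,0,4,-39,14,0,0]}}

```text
time_s: 3.8
position: [548.1, -73.2, 173.1]
tool_rot: [-0.013, 0.707, 0.012, 0.707]
contact_force: [2.8, -4.1, -2.8]
width: 10.2
```

```bash
python3 - <<'E'
from cell import r,vision
from h import *
s=r.get_state();print(inH(s["position"]),s["width"],s["contact_force"],s["joint_efforts"].round(1))
d=vision.get_image("scene");cv2.imwrite("pics/s2.png",cv2.resize(d["image"][60:300,130:430][:,:,::-1],None,fx=2,fy=2))
E
```

```text
[ -19.78323867 -186.40475766   72.12759627] 10.246772323590175 [ 2.80860951 -4.05278964 -2.75429936] [  2.3 -46.2 -23.6   0.8   1.2   0.1]
```

View pics/s2.png

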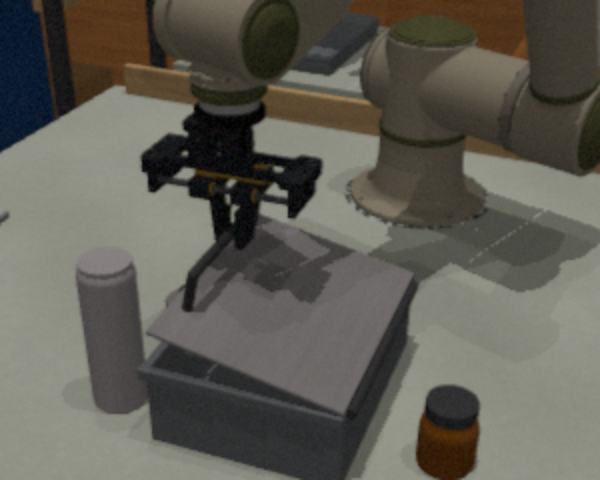

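The lid is held by the bar and has risen about 0.2 rad (front edge gap at ≈(210,370)). I'm continuing along the arc.

>>> {"fn": "arm_command", "kwargs": {"motion": [4,-18,10,0,0,4,-35,22,0,0,4,-51,35,0,0,4,-65,50,0,0,4,-78,66,0,0]}}

```text
time_s: 4.47
position: [545.3, -5.3, 249.8]
tool_rot: [-0.012, 0.708, 0.014, 0.706]
contact_force: [9.3, 8.3, -19.6]
width: 9.8
```

>>> {"fn": "arm_command", "kwargs": {"motion": [4,-11,17,0,0,4,-20,36,0,0,4,-28,55,0,0,4,-33,75,0,0,4,-37,95,0,0]}}

```text
time_s: 5.1
position: [541.3, 88.9, 285.2]
tool_rot: [-0.012, 0.709, 0.013, 0.705]
contact_force: [7.5, 0.1, -29.4]
width: 9.8
```

```bash
python3 - <<'E'
from cell import r
from h import *
s=r.get_state();print(inH(s["position"]),s["width"],s["contact_force"],s["qpos"].round(2),bar(1.2))
E
```

```text
[-20.6014044  -24.15390364 184.1751196 ] 9.842255095358349 [  7.46036776   0.06062819 -29.43677277] [-0.05  0.34  1.34  0.    1.47 -1.66] (np.float64(-24.93755751100619), np.float64(204.88806267175562))
```

>>> {"fn": "arm_command", "kwargs": {"motion": [4,2,20,0,0,4,3,40,0,0,4,6,60,0,0,4,10,80,0,0,4,16,99,0,0]}}

```text
time_s: 5.72
position: [537.9, 186.9, 270.7]
tool_rot: [-0.013, 0.708, 0.012, 0.706]
contact_force: [-0.5, -6.8, -14.8]
width: 9.2
```

```bash
python3 - <<'E'
from cell import r,vision
from h import *
s=r.get_state();print(inH(s["position"]),s["width"],s["contact_force"],bar(1.7),bar(1.83))
d=vision.get_image("scene");cv2.imwrite("pics/s3.png",cv2.resize(d["image"][60:300,130:430][:,:,::-1],None,fx=2,fy=2))
E
```

```text
[-20.40386477  73.87147328 169.66211209] 9.22304126082973 [ -0.54727508  -6.75522354 -14.7726116 ] (np.float64(76.34380419218083), np.float64(191.76189288142194)) (np.float64(100.55849562900272), np.float64(180.24702204705585))
```

View pics/s3.png

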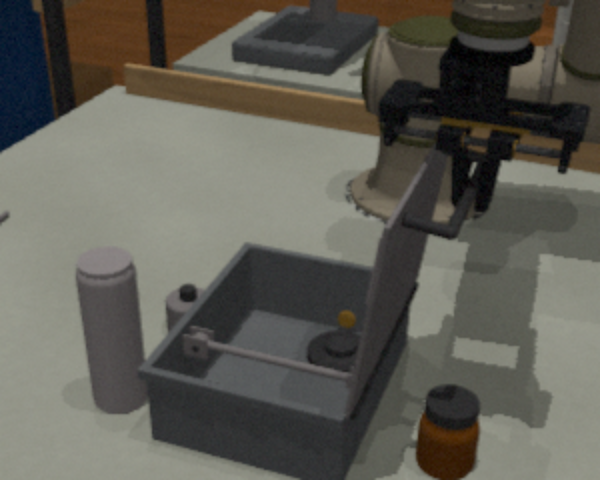

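The lid is about 1.7 rad open and the rod is visible lying in the tank from ≈(200,345) to (345,375). I'm easing the lid onto its stop.

>>> {"fn": "arm_command", "kwargs": {"motion": [4,3,7,0,0,4,6,14,0,0,4,10,20,0,0,4,13,25,0,0,4,13,25,0,0]}}

```text
time_s: 6.4
position: [537.1, 211.5, 258.6]
tool_rot: [-0.013, 0.708, 0.012, 0.706]
contact_force: [-4.6, -4.7, -7.5]
width: 9.1
```

```bash
python3 - <<'E'
from cell import r,vision
from h import *
s=r.get_state();print(inH(s["position"]),s["width"],s["contact_force"])
E
```

```text
[-20.27656811  98.47542566 157.5863135 ] 9.083427662415525 [-4.61951993 -4.66146017 -7.48327909]
```

>>> {"fn": "arm_command", "kwargs": {"motion": [26,0,0,0,0,26,0,0,0,0,26,0,0,0,0,26,0,0,0,0]}}

```text
time_s: 6.9
position: [538.1, 211.6, 259.1]
tool_rot: [-0.012, 0.707, 0.013, 0.707]
contact_force: [0.4, -0.2, -0.2]
width: 25.8
```

>>> {"fn": "arm_command", "kwargs": {"motion": [26,-15,0,0,0,26,-35,0,0,0,26,-60,0,0,0,26,-90,0,0,0]}}

```text
time_s: 7.4
position: [537.9, 211.5, 350.5]
tool_rot: [-0.012, 0.707, 0.013, 0.707]
contact_force: [-0.2, 0.2, 0.0]
width: 26.1
```

```bash
python3 - <<'E'
from cell import r,vision
from h import *
s=r.get_state();print(inH(s["position"]),s["width"],s["contact_force"])
for n in("top","scene"):
  d=vision.get_image(n);cv2.imwrite(f"pics/{n}4.png",d["image"][:,:,::-1])
a=cv2.imread("pics/top4.png")[110:310,160:400];b=cv2.imread("pics/scene4.png")[100:300,200:400]
cv2.imwrite("pics/c4.png",np.hstack([cv2.resize(a,(480,400)),cv2.resize(b,(320,320)) if 0 else cv2.resize(b,(320,400))]))
# rod target at d=145, lying: y=-55,z=-24
toolrows(s,[W(50,-55,249),W(50,-55,120),W(50,-55,-43)],YAW)
E
```

```text
[-19.51860209  98.51115023 249.50263913] 26.138857130934614 [-0.21528642  0.1897288   0.02634831]
[0.5, -153.4, 69.8] turn 1.569
[129.5, -153.4, 69.7] turn 1.569
[292.5, -153.4, 69.6] turn 1.569
```

View pics/c4.png

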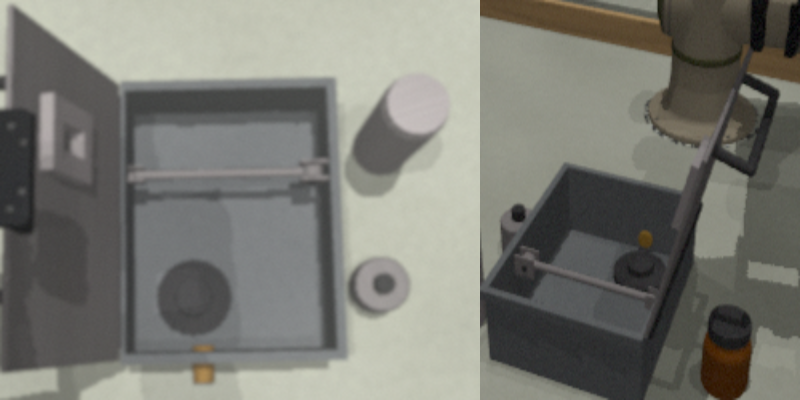

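The lid leans on its stop and the rod lies level, at crop (135,174)–(325,171) = top px (227,197)–(322,195.5). I'm checking the frame against the rod and rim.

```bash
python3 - <<'E'
from cell import r,vision
from h import *
d=vision.get_image("top")
f=lambda c,z:inH(ray(d,(160+c[0]/2,110+c[1]/2),z)).round(1)
g=cv2.cvtColor(d["image"],cv2.COLOR_RGB2GRAY).astype(int)
for u in(240,255,270,285,300):
    col=g[188:206,u]; v=188+np.argmax(np.convolve(col,[1,1,1],"same")[1:-1])+1; print("rod",inH(ray(d,(u,v),80)).round(1))
for c in((122,82),(335,80),(345,357),(125,357)): print("rim",f(c,101))
E
```

```text
rod [ 51.9 -41.  -21. ]
rod [ 51.3 -72.7 -21. ]
rod [  50.7 -104.4  -21. ]
rod [  52.3 -136.2  -21. ]
rod [  51.7 -167.9  -21. ]
rim [144.4  -3.5   0. ]
rim [ 142.6 -226.7    0. ]
rim [-143.3 -225.5    0. ]
rim [-139.3   -6.5    0. ]
```

>>> {"fn": "arm_command", "kwargs": {"motion": [40,0,-20,10,0.16,40,0,-45,20,0.33,40,0,-70,32,0.5,40,0,-95,44,0.68,40,0,-120,54,0.85]}}

```text
time_s: 8.18
position: [596.4, 92.6, 347.6]
tool_rot: [0.282, 0.649, -0.282, 0.648]
contact_force: [0.9, 0.6, 0.1]
width: 39.9
```

```bash
python3 - <<'E'
from cell import r
from h import *
s=r.get_state();print(inH(s["position"]),s["width"],s["qpos"].round(2))
toolrows(s,[W(50,-55,120),W(50,-55,-43)],YAW)
E
```

```text
[ 34.5705183  -22.45935737 246.57897926] 39.90605476579387 [-0.04  0.46  1.02  0.    1.67 -0.79]
[126.5, -9.5, 34.9] turn 0.713
[289.5, -9.3, 35.1] turn 0.713
```

```bash
sed -i 's/H0=np.array(.*;YAW/H0=np.array([561.6,110.8,101.]);YAW/' h.py; python3 - <<'E'
from cell import r
from h import *
s=r.get_state();print(inH(s["position"]))
toolrows(s,[W(50.5,-55,120),W(50.5,-55,-43)],YAW)
E
```

```text
[ 34.08190363 -19.4392157  246.57897926]
[126.5, -10.7, 37.8] turn 0.713
[289.5, -10.5, 38.0] turn 0.713
```

>>> {"fn": "arm_command", "kwargs": {"motion": [40,10,-8,15,0.17,40,40,-11,38,0.35,40,80,-11,38,0.53,40,126,-11,38,0.713,40,126,-11,38,0.713]}}

```text
time_s: 8.8
position: [612.7, 58.4, 219.2]
tool_rot: [0.487, 0.513, -0.49, 0.509]
contact_force: [-0.1, 0.6, 0.4]
width: 40.3
```

```bash
python3 - <<'E'
from cell import r
from h import *
s=r.get_state();print(inH(s["position"]),s["contact_force"],s["width"])
toolrows(s,[W(50.5,-55,-43)],YAW)
E
```

```text
[ 49.08286098 -54.27139484 118.19444757] [-0.14446335  0.60450051  0.41117096] 40.31937955684967
[161.2, 2.7, 0.9] turn 0.008
```

>>> {"fn": "arm_command", "kwargs": {"motion": [40,45,2,1,0.008,40,90,2,1,0.008,40,130,2,1,0.008,40,161,2,1,0.008,40,161,2,1,0.008]}}

```text
time_s: 9.43
position: [616.2, 57.5, 61.5]
tool_rot: [0.49, 0.51, -0.491, 0.509]
contact_force: [0.3, 0.1, -0.4]
width: 39.8
```

>>> {"fn": "arm_command", "kwargs": {"motion": [3,0,0,0,0,3,0,0,0,0,3,0,0,0,0,3,0,0,0,0,3,0,0,0,0], "grip_force": 35}}

```text
time_s: 10.05
position: [613.0, 57.3, 62.8]
tool_rot: [0.488, 0.511, -0.493, 0.507]
contact_force: [-23.7, -2.5, 16.6]
width: 8.7
```

```bash
python3 - <<'E'
from cell import r,vision
from h import *
s=r.get_state();p=inH(s["position"]);print(p,s["contact_force"],s["width"])
d=145.
M=R.from_quat(s["tool_rot"]).as_matrix();print(M.round(3).tolist())
for k in range(1,11):
    t=.083*k; print(round(t,2), (M.T@(ey*d*(np.cos(t)-1)+ez*d*np.sin(t))).round(1))
E
```

```text
[ 49.3360584  -55.39029213 -38.21256517] [-23.74037252  -2.53839447  16.56409041] 8.686189362011632
[[-0.009, 0.999, 0.036], [-0.001, 0.036, -0.999], [-1.0, -0.009, 0.0]]
0.08 [-12.   -0.1   0.5]
0.17 [-24.   -0.2   2. ]
0.25 [-35.7  -0.3   4.5]
0.33 [-47.3  -0.4   7.9]
0.42 [-58.5  -0.5  12.3]
0.5 [-69.3  -0.6  17.6]
0.58 [-79.6  -0.7  23.8]
0.66 [-89.3  -0.8  30.8]
0.75 [-98.5  -0.9  38.6]
0.83 [-107.    -1.    47.2]
```

>>> {"fn": "arm_command", "kwargs": {"motion": [3,-6,-3,0,0,3,-12,-3,0.5,0,3,-18,-3,1,0,3,-24,-3,2,0,3,-24,-3,2,0]}}

```text
time_s: 10.68
position: [612.8, 55.2, 86.2]
tool_rot: [0.491, 0.509, -0.492, 0.508]
contact_force: [-8.0, -1.1, -0.7]
width: 8.8
```

```bash
python3 - <<'E'
from cell import r
from h import *
s=r.get_state();p=inH(s["position"]);print(p,s["contact_force"],s["wrist_torque"],s["width"])
E
```

```text
[ 49.12725851 -57.42009158 -14.82591909] [-7.98022308 -1.09658597 -0.74339555] [-0.08509598  1.19796072  0.02739178] 8.779869898467632
```

>>> {"fn": "arm_command", "kwargs": {"motion": [3,-12,-1,2.5,0,3,-23,-1,6,0,3,-34.5,-1,10.3,0,3,-45.3,-1,15.6,0,3,-55.6,-1,21.8,0]}}

```text
time_s: 11.3
position: [613.5, 33.1, 142.2]
tool_rot: [0.492, 0.508, -0.491, 0.509]
contact_force: [2.2, -1.7, -6.5]
width: 8.8
```

>>> {"fn": "arm_command", "kwargs": {"motion": [3,-5,0,3.5,0,3,-9.7,0,7,0,3,-18.9,0,14.8,0,3,-27.4,0,23.4,0,3,-27.4,0,23.4,0]}}

```text
time_s: 11.92
position: [614.4, 9.5, 169.5]
tool_rot: [0.492, 0.508, -0.491, 0.509]
contact_force: [4.0, -1.5, -1.9]
width: 8.7
```

```bash
python3 - <<'E'
from cell import r,vision
from h import *
s=r.get_state();p=inH(s["position"]);print(p,s["contact_force"],s["width"]);print(np.arctan2(p[2]+19+24,p[1]+200))
d=vision.get_image("scene");cv2.imwrite("pics/s5.png",cv2.resize(d["image"][60:300,130:430][:,:,::-1],None,fx=2,fy=2))
for n in ("scene",):
  print("pivot",proj(d,W(50,-200,-24)),"tip .83",proj(d,W(50,-200+185*np.cos(.83),-24+185*np.sin(.83))))
E
```

```text
[  49.0347372  -103.23303109   68.49791304] [ 4.03297415 -1.47767221 -1.90605528] 8.731419851215142
0.8560123315162507
pivot [228.7156196  230.80993972] tip .83 [280.93307034 189.65211199]
```

View pics/s5.png

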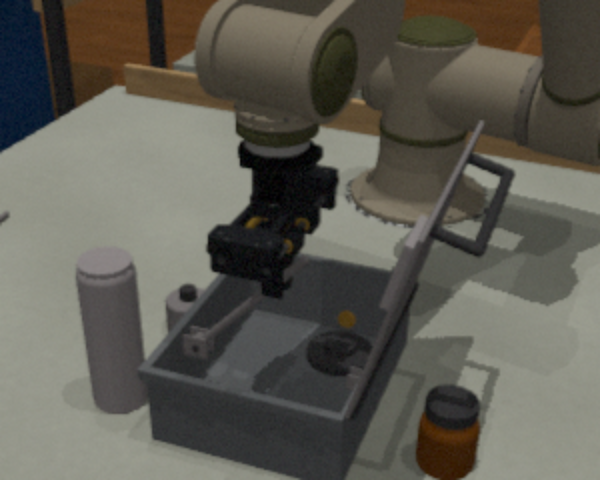

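>>> {"fn": "arm_command", "kwargs": {"motion": [30,0,0,0,0,30,0,0,0,0,30,-20,0,0,0,30,-60,0,0,0,30,-110,0,0,0]}}

```text
time_s: 12.6
position: [613.3, 10.4, 279.2]
tool_rot: [0.491, 0.509, -0.492, 0.508]
contact_force: [-0.5, -0.4, -0.3]
width: 29.7
```

```bash
python3 - <<'E'
from cell import r,vision
from h import *
s=r.get_state();p=inH(s["position"]);print(p,s["contact_force"],s["width"])
d=vision.get_image("scene");cv2.imwrite("pics/s6.png",cv2.resize(d["image"][150:270,190:340][:,:,::-1],None,fx=4,fy=4,interpolation=2))
toolrows(s,[W(-20,101,250)],np.pi/2+YAW)
E
```

```text
[  47.97196122 -102.24894193  178.2414167 ] [-0.45415257 -0.37017005 -0.27673577] 29.688947449523898
[-71.5, -68.5, -203.2] turn -1.572
```

View pics/s6.png

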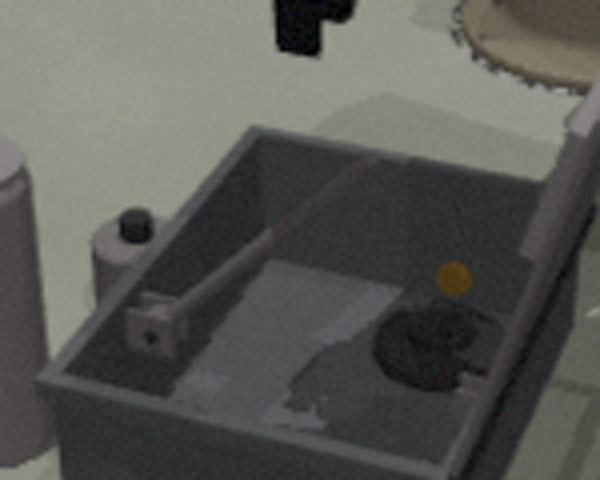

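The rod stands up from its pivot at (155,325) to its end at (375,158), full px (283.7,189.5). I'm solving for the angle from this view and from the top view.

```bash
python3 - <<'E'
from cell import r,vision
from h import *
d=vision.get_image("scene")
def plane(px,x):
    E=d["extrinsics"];v=E[:3,:3]@np.linalg.inv(d["K"])@np.array([px[0],px[1],1.]);c=E[:3,3]
    return inH(c+v*((x-(c-H0)@ex)/(v@ex)))
for x in(48,50,52):
    a=plane((190+375/4,150+158/4),x);b=plane((190+165/4,150+318/4),x);q=a-b
    print(a.round(1),b.round(1),"angle pix-pix",np.arctan2(q[2],q[1]),"from pivot",np.arctan2(a[2]+24,a[1]+200),np.hypot(a[2]+24,a[1]+200))
E
```

```text
[ 48.  -69.8 112.9] [  48.  -194.4  -20.2] angle pix-pix 0.818442134510363 from pivot 0.8105102964913419 188.9792042029766
[ 50.  -69.1 114.2] [  50.  -193.3  -18.6] angle pix-pix 0.818442134510363 from pivot 0.8124210880477284 190.36734350174643
[ 52.  -68.4 115.5] [  52.  -192.3  -17. ] angle pix-pix 0.8184421345103633 from pivot 0.8143042079784489 191.756167790773
```

>>> {"fn": "arm_command", "kwargs": {"motion": [30,-18,0,0,0,30,-36,-5,-2,-0.17,30,-54,-10,-10,-0.35,30,-72,-20,-40,-0.53,30,-72,-30,-75,-0.71]}}

```text
time_s: 13.32
position: [581.1, 84.6, 351.2]
tool_rot: [0.282, 0.648, -0.282, 0.649]
contact_force: [-0.0, 0.3, -0.5]
width: 30.2
```

```bash
python3 - <<'E'
from cell import r,vision
from h import *
s=r.get_state();p=inH(s["position"]);print(p,s["contact_force"])
toolrows(s,[W(-20,101,250)],np.pi/2+YAW)
E
```

```text
[ 18.47916551 -26.8570882  250.22592818] [-0.03814312  0.27882492 -0.51171814]
[0.2, 54.6, -121.9] turn -0.858
```

>>> {"fn": "arm_command", "kwargs": {"motion": [26,0,10,-30,-0.17,26,0,22,-60,-0.35,26,0,38,-90,-0.52,26,0,55,-122,-0.7,26,0,55,-122,-0.858]}}

```text
time_s: 13.95
position: [538.0, 213.1, 350.0]
tool_rot: [-0.014, 0.707, 0.014, 0.706]
contact_force: [0.5, -0.3, -0.8]
width: 25.9
```

>>> {"fn": "arm_command", "kwargs": {"motion": [26,0,0,0,0,26,0,0,0,0]}}

```text
time_s: 14.2
position: [539.0, 210.7, 350.3]
tool_rot: [-0.01, 0.707, 0.01, 0.707]
contact_force: [-0.7, 0.3, -1.0]
width: 25.8
```

```bash
python3 - <<'E'
from cell import r,vision
from h import *
s=r.get_state();p=inH(s["position"]);print(s["position"],p,s["width"])
toolrows(s,[[538,211.5,258.6]],np.pi/2+YAW)
E
```

```text
[539.04458238 210.67836192 350.31359601] [-18.84532394 100.64436303 249.31359601] 25.767535282957745
[91.7, 0.9, -0.9] turn -0.008
```

>>> {"fn": "arm_command", "kwargs": {"motion": [26,30,1,-1,-0.008,26,55,1,-1,-0.008,26,75,1,-1,-0.008,26,91,1,-1,-0.008,26,91,1,-1,-0.008]}}

```text
time_s: 14.82
position: [537.8, 211.7, 258.8]
tool_rot: [-0.014, 0.708, 0.014, 0.706]
contact_force: [0.4, 1.0, 0.5]
width: 26.3
```

>>> {"fn": "arm_command", "kwargs": {"motion": [4,0,0,0,0,4,0,0,0,0,4,0,0,0,0,4,0,0,0,0], "grip_force": 35}}

```text
time_s: 15.32
position: [538.3, 212.3, 260.5]
tool_rot: [-0.014, 0.706, 0.015, 0.708]
contact_force: [-0.1, 3.1, 4.5]
width: 10.0
```

```bash
python3 - <<'E'
from cell import r,vision
from h import *
s=r.get_state();p=inH(s["position"]);print(s["position"],p,s["width"],s["contact_force"])
M=R.from_quat(s["tool_rot"]).as_matrix()
y0,z0=bar(1.83);pr=np.zeros(3)
for i,t in enumerate(np.r_[np.arange(1.76,1.2,-.07),np.arange(1.2,.98,-.04)]):
    y,z=bar(t);v=M.T@(ey*(y-y0)+ez*(z-z0));print(round(t,2),v.round(1),(y,z))
E
```

```text
[538.28615063 212.28170556 260.49589982] [-19.54392642 102.27466488 159.49589982] 9.958293582343432 [-0.09097829  3.08597805  4.54450287]
1.76 [ -6.6 -12.8  -0. ] (np.float64(87.70523795259456), np.float64(186.8389446439868))
1.69 [-12.3 -26.1  -0.1] (np.float64(74.42240006512249), np.float64(192.51573018469648))
1.62 [-17.  -39.8  -0.1] (np.float64(60.7750412998308), np.float64(197.24957377648212))
1.55 [-20.8 -53.7  -0.1] (np.float64(46.830006413038674), np.float64(201.0172890558291))
1.48 [-23.6 -67.9  -0.2] (np.float64(32.65559817855767), np.float64(203.8004217552078))
1.41 [-25.4 -82.2  -0.2] (np.float64(18.32124284074007), np.float64(205.58534009206645))
1.34 [-26.2 -96.6  -0.3] (np.float64(3.8971500647693134), np.float64(206.3633015372953))
1.27 [ -26.  -111.1   -0.3] (np.float64(-10.546030950244521), np.float64(206.1304956361297))
1.2 [ -24.7 -125.5   -0.4] (np.float64(-24.93755751100619), np.float64(204.88806267175562))
1.16 [ -23.6 -133.6   -0.4] (np.float64(-33.110947333894536), np.float64(203.7269377540733))
1.12 [ -22.1 -141.8   -0.4] (np.float64(-41.2313667043407), np.float64(202.23989319541334))
1.08 [ -20.3 -149.8   -0.5] (np.float64(-49.285824683615715), np.float64(200.42930794985023))
1.04 [ -18.2 -157.8   -0.5] (np.float64(-57.26143585714545), np.float64(198.29807856753936))
1.0 [ -15.7 -165.7   -0.5] (np.float64(-65.14544094842526), np.float64(195.8496145608544))
```

>>> {"fn": "arm_command", "kwargs": {"motion": [4,-6,-13,0,0,4,-11.5,-26,0,0,4,-16,-40,0,0,4,-19.5,-54,0,0,4,-22,-68,0,0]}}

```text
time_s: 15.95
position: [540.9, 143.2, 282.3]
tool_rot: [-0.014, 0.707, 0.014, 0.707]
contact_force: [1.6, 2.1, 3.5]
width: 9.2
```

>>> {"fn": "arm_command", "kwargs": {"motion": [4,-2,-14,0,0,4,-2.5,-28,0,0,4,-2,-43,0,0,4,-1,-57,0,0,4,-1,-57,0,0]}}

```text
time_s: 16.58
position: [543.0, 85.6, 281.4]
tool_rot: [-0.014, 0.708, 0.014, 0.706]
contact_force: [6.1, 0.8, -7.6]
width: 8.7
```

```bash
python3 - <<'E'
from cell import r,vision
from h import *
s=r.get_state();p=inH(s["position"]);print(p,s["width"],s["contact_force"],s["wrist_torque"])
d=vision.get_image("scene");cv2.imwrite("pics/s7.png",cv2.resize(d["image"][100:280,150:400][:,:,::-1],None,fx=3,fy=3,interpolation=2))
E
```

```text
[-19.47478514 -24.5392235  180.35335362] 8.658568312279165 [ 6.09645857  0.79234909 -7.55706432] [ 0.22592555 -0.82084055  0.01954555]
```

View pics/s7.png

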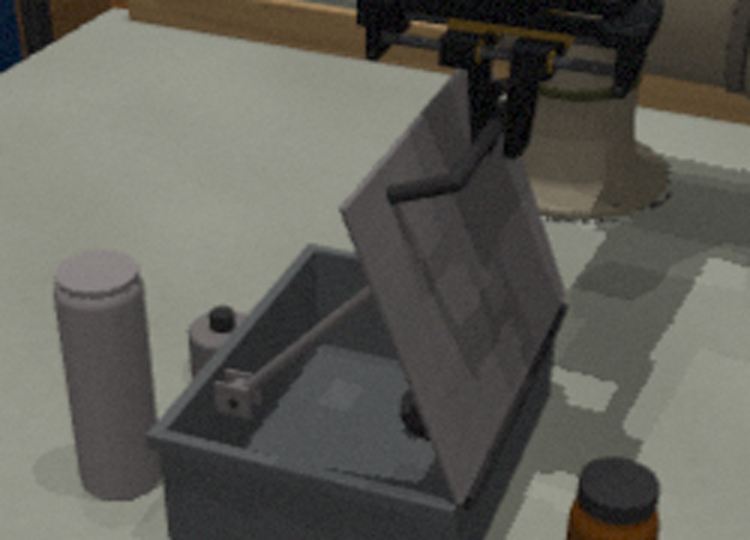

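The lid is at about 1.2 rad, held, with the rod (240,385)→(370,290) running up behind it. I'm lowering slowly.

>>> {"fn": "arm_command", "kwargs": {"motion": [4,0.5,-4,0,0,4,1,-8,0,0,4,2,-12,0,0,4,2.6,-16,0,0,4,3.5,-20,0,0]}}

```text
time_s: 17.25
position: [543.7, 66.7, 277.6]
tool_rot: [-0.014, 0.708, 0.015, 0.706]
contact_force: [6.5, 2.7, -8.7]
width: 8.5
```

>>> {"fn": "arm_command", "kwargs": {"motion": [4,1,-4,0,0,4,2,-8,0,0,4,3,-11,0,0,4,3,-11,0,0]}}

```text
time_s: 17.75
position: [544.2, 55.6, 274.4]
tool_rot: [-0.014, 0.708, 0.014, 0.706]
contact_force: [6.9, 2.3, -9.8]
width: 8.4
```

```bash
python3 - <<'E'
from cell import r,vision
from h import *
s=r.get_state();p=inH(s["position"]);print(p,s["width"],s["contact_force"],bar(1.04),bar(1.02))
E
```

```text
[-19.47877188 -54.49142283 173.44036128] 8.419630623996245 [ 6.88288079  2.31392629 -9.79947674] (np.float64(-57.26143585714543), np.float64(198.2980785675394)) (np.float64(-61.2156811309124), np.float64(197.1132679037067))
```

>>> {"fn": "arm_command", "kwargs": {"motion": [4,0.5,-2,0,0,4,1,-4,0,0,4,1.5,-6,0,0,4,1.5,-6,0,0]}}

```text
time_s: 18.25
position: [544.3, 50.4, 272.8]
tool_rot: [-0.013, 0.708, 0.015, 0.706]
contact_force: [7.8, 6.7, -10.4]
width: 8.4
```

>>> {"fn": "arm_command", "kwargs": {"motion": [4,0.5,-2,0,0,4,1,-4,0,0,4,1,-4,0,0]}}

```text
time_s: 18.62
position: [544.4, 49.2, 272.5]
tool_rot: [-0.012, 0.707, 0.018, 0.706]
contact_force: [7.0, 20.6, -6.2]
width: 8.8
```

```bash
python3 - <<'E'
from cell import r,vision
from h import *
s=r.get_state();p=inH(s["position"]);print(p,s["width"],s["contact_force"])
d=vision.get_image("scene");a=cv2.resize(d["image"][100:280,180:380][:,:,::-1],(400,360),interpolation=2)
d=vision.get_image("top");b=cv2.resize(d["image"][110:310,190:390][:,:,::-1],(360,360),interpolation=2)
cv2.imwrite("pics/s8.png",np.hstack([a,b]))
E
```

```text
[-19.51243129 -60.89112923 171.48534449] 8.752450245810014 [ 7.000111   20.63957949 -6.18768021]
```

View pics/s8.png

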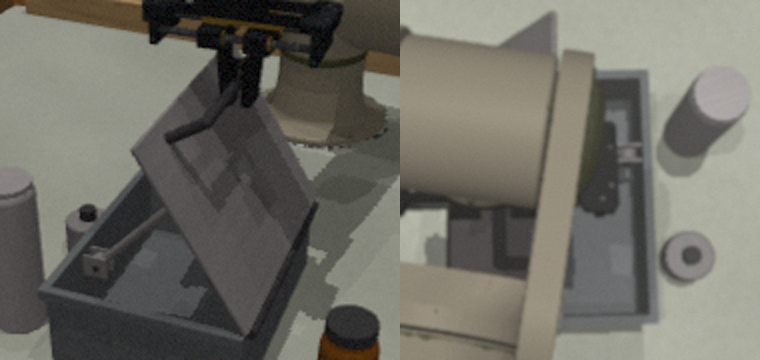

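The lid stopped at a bar y of −60.9 (the 1.02 value is −61.2), and the contact force rose to 20 N: it is resting on the rod. I'm relaxing the push and releasing gently.

>>> {"fn": "arm_command", "kwargs": {"motion": [4,0,1,0,0,4,0,2,0,0,4,0,2,0,0]}}

```text
time_s: 19.1
position: [544.3, 49.7, 272.6]
tool_rot: [-0.013, 0.707, 0.016, 0.706]
contact_force: [6.3, 12.1, -5.7]
width: 8.3
```

>>> {"fn": "arm_command", "kwargs": {"motion": [12,0,0,0,0,14,0,0,0,0,20,0,0,0,0,26,0,0,0,0,30,0,0,0,0]}}

```text
time_s: 19.73
position: [544.6, 47.8, 273.9]
tool_rot: [-0.014, 0.707, 0.014, 0.707]
contact_force: [0.2, 0.5, -0.4]
width: 30.0
```

```bash
python3 - <<'E'
from cell import r,vision
from h import *
s=r.get_state();p=inH(s["position"]);print(p,s["width"],s["contact_force"])
E
```

```text
[-19.3279065  -62.32699984 172.85586942] 30.048556767258958 [ 0.24450984  0.49460314 -0.40272269]
```

>>> {"fn": "arm_command", "kwargs": {"motion": [30,-12,0,0,0,30,-35,0,0,0,30,-70,0,0,0,30,-110,0,0,0,30,-110,-30,-50,0]}}

```text
time_s: 20.35
position: [497.7, 16.0, 386.9]
tool_rot: [-0.016, 0.705, 0.015, 0.709]
contact_force: [0.5, -0.7, -0.2]
width: 29.5
```

>>> {"fn": "arm_command", "kwargs": {"motion": [30,0,40,-40,0,30,0,90,-80,0,30,0,140,-110,0,30,0,190,-140,0,30,0,230,-160,0]}}

```text
time_s: 20.98
position: [325.2, 240.8, 385.0]
tool_rot: [-0.014, 0.706, 0.015, 0.708]
contact_force: [1.1, -0.1, 0.4]
width: 30.0
```

```bash
python3 - <<'E'
from cell import r,vision
from h import *
s=r.get_state();p=inH(s["position"]);print(s["position"],s["contact_force"])
d=vision.get_image("scene");a=cv2.resize(d["image"][100:280,180:380][:,:,::-1],(400,360),interpolation=2)
d=vision.get_image("top");b=cv2.resize(d["image"][110:310,190:390][:,:,::-1],(360,360),interpolation=2)
cv2.imwrite("pics/s9.png",np.hstack([a,b]))
dt=d
for t in(.96,1.02,1.08,1.14):
    y,z=bar(t);u=[-np.cos(t)*220,np.sin(t)*220]
    f=lambda q:((q-[190,110])*1.8+[400,0]).round(0)
    print(t,"handle ends top-crop",f(proj(dt,W(-85,y,z))),f(proj(dt,W(85,y,z))))
print("can",inH(ray(dt,(368,161),190)))
E
```

```text
[325.1907339  240.84844106 384.96878412] [ 1.08884181 -0.08065903  0.39572202]
0.96 handle ends top-crop [513. 262.] [510.  69.]
1.02 handle ends top-crop [499. 262.] [497.  68.]
1.08 handle ends top-crop [484. 262.] [483.  67.]
1.14 handle ends top-crop [469. 262.] [469.  67.]
can [  91.20178142 -284.50998264   89.        ]
```

View pics/s9.png

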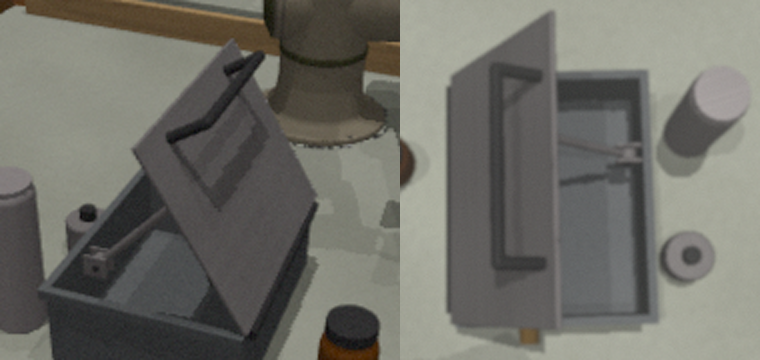

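The top view puts the handle bar at crop column ≈499 (1.02 rad predicts 497–499). The lid stands on the rod, the robot is clear, and the can, hole saw and jar are where they were.

```bash
python3 -c "
from cell import order
print(order.finish_job())"
```

```text
the job is handed in; nothing more can be done
None
```

The lid is propped open on the rod, and I handed the job in at about 21 s of the 61 s allowed.

I lifted the lid by its handle onto its stop, swung the rod up, then lowered the lid gripped all the way until it met the rod.

- **Lid angle:** after release, the handle's position in the top view reads about 1.02 rad. That is the value for the tip in the middle of the slot. I could not see the tip inside the slot, so this rests on the angle.
- **Release:** the force on the gripper was near 0 N once the fingers opened, and the lid stayed up after the arm moved away.
- **Rod angle:** the arm's motion gave about 0.83 and the camera about 0.82, both within the 0.06 tolerance.
- **Surroundings:** the can, hole saw and jar look unmoved by eye. The flange was untouched when last seen, but it is hidden under the lid in the final pictures.
- **Forces:** the highest reading between moves was about 30 N, while lifting the lid, because my path ran a few mm high.
- **Disagreement:** my first hinge estimate was about 3–5 mm off in y against the tank rim. I corrected it by 3 mm before handling the rod.

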